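# Push a welded bracket through the chute flap

## Robot

A 6-joint arm with a two-finger parallel gripper is mounted at the origin on the work surface. World frame = base frame: x ahead of the robot, y to its left, z up, the work surface at z = 0. Lengths are in m, angles in rad, forces in N, time in s.
With the tool pointing down it reaches from about 0.3 to 0.875 m from the base axis. Payload 6.4 kg.
Tool frame: the origin (TCP) lies between the finger pads; the fingertips stand 11 mm ahead of it and the grasp point (between the pads) lies 8 mm behind it (ctrl.tcp_to_tips is the distance from the TCP to the fingertips, in m); x points along the fingers, z is the direction in which the jaws open and shut, and the axes are right-handed (so a half turn about x gives the same grasp; the last joint's range is limited). The gripper opens to 85 mm and grips with 20 to 120 N. Pads are 22 mm wide; open, the fingers measure 114 mm over their backs; the gripper's body (76 mm by 85 mm) begins 54 mm behind the grasp point. The pads swing forward as they close: fully open they stand 13 mm farther back than shut.
Start: joints at [-0.206, 0.181, 1.607, -0, 1.354, -0.206], TCP at [0.575, 0, 0.221] pointing down, gripper open.
Joint ranges: [-2.99, 2.99], [-0.89, 2.07], [0.3, 2.58], [-1.14, 4.28], [0, 2.63], [-3.12, 3.12]. Speed limits (rad/s): [2.57, 2.57, 3.01, 3.14, 3.14, 3.14].

## Interface

Orientations are given as a unit quaternion [w, x, y, z].
In Python, from bench import ctrl, eyes, hand_in gives the robot as it stands. The module is installed in compiled form; this text tells all that it offers.
- The arm moves only by the tool step_arm, never from a script. Its arguments are lists of equal length, an entry for each row: "xyz": the shift along the world's x, y, z in mm, a list of three; "spin": the turn about the world's z in rad; "fingers": the opening in per cent of the stroke, from 0 (shut) to 100 (fully open). A call has 1 to 10 rows; each row is the pose to reach, as a shift and turn from the pose commanded when the call began; what a row does not reach only later rows make up. A row lasts 1/10 s, in which the tool goes at most 50 mm and 8.59 degrees, less where a joint would pass 70% of its speed; a pose out of reach is approached as far as the arm can. A call with a gripper value outside its range is refused whole. The fingers move at their own pace and stop on an object; the grip force is fixed at half the most. Time passes only in rows, so rows that repeat a pose let the fingers close. It gives the time, the measured TCP pose, the force and the opening at its end, in the units of the state.
- ctrl.get_obs(): the state, without advancing time (a new reading comes with each control period).
- eyes.camera(name): name is "scene" or "side" or "wrist"; returns the picture (400x640x3 uint8, red, green, blue); there is no depth.
- eyes.camera_model(name): a dict with "vertical_fov" (degrees; the focal length in pixels is half the picture's height over the tangent of half this angle, whatever the lens; pixels are square), "cx", "cy" (the principal point, pixels), "dist_coeffs" ([k1, k2, p1, p2, k3] as OpenCV has them; the pictures are not rectified), "pose" (4x4, takes a point from camera to world coordinates); the wrist camera has in their place "tool_from_camera" (4x4, takes a point from camera to tool coordinates, whose origin is the TCP and whose axes are the tool frame's). Camera axes: x right, y up, looking along -z (the intrinsics and any distortion apply to the point x, -y, -z); pixel columns grow to the right and rows downward; lengths in m; the calibration is good to about 2 mm. A picture is of the moment at which its call begins: read the wrist's pose just before it. camera_model takes no time and is no camera call.
- hand_in(): hands the job in, once; it reports no verdict.
The state is a dict: "time_s": time; "q": joint angles; "dq": joint speeds; "joint_efforts": joint torques, N m; "eef_pos": TCP position; "eef_rot": TCP orientation; "wrist_force": force on the tool from outside, world axes, zero at the start; "torque": the same for the moment, N m; "opening": opening from 0.0 (shut) to 1.0 (fully open).
Only numpy, scipy, OpenCV 4.12 (cv2) and the standard library are available. Lean on these libraries where they do the work, as an engineer would, in place of code of your own. Each camera call takes 0.05 s, during which the arm holds its last target.

## Task

Push the red bracket along the chute's apron and in under the yellow gravity flap, until it drops off the lip inside and slides down into the wire basket, then draw the fingers back out so that the flap hangs shut again. Only push the bracket, never pick it up, and leave the grey bracket, the pipe collar and everything else on the bench where they are.

Things in the scene. Friction and masses are not known exactly. Their poses are not given: they have to be found in the camera images.
- chute: Green and bare-metal sheet chute fixed to the bench. Origin at bench level under the flap, mid-lane; x = pushing direction (apron, flap, basket), y left, z up. Level apron, top at z = 85 mm, from x = -158 mm to the inner lip at x = +36. Lane 114 mm wide (y = -57 to 57) between curbs 12 mm high, x = -157 to -4. A side wing at apron height (y = 66 to 150, x = -158 to -30) carries bystanders.
- lip (a point): Middle of the apron's inner edge, 36 mm behind the shut flap, 85 mm above the bench; axes as the chute's. From here a 55 degree ramp goes down to chute x = 93 mm at bench level. Around it stand side cheeks 167 mm high (chute x = -4 to 94 mm) with a wire roof 164 to 170 mm above the bench (chute x = 4 to 94 mm).
- flap_hinge (a point): Middle of the flap's hinge rod (8 mm thick, along the chute's y), 72 mm above the apron at chute x = 0; axes as the chute's. Clear opening below: 66 mm high, 117 mm wide. Upright fingers are stopped by the rod; fingers leaned 30 to 40 degrees, tips forward, reach 15 mm or more in beneath it.
- flap (a joint): Angle of the yellow sheet flap: 112 mm wide, 3 mm thick, 69 mm long from hinge to lower edge (3 mm above the apron), 0.08 kg. 0 = hanging shut; grows as the lower edge swings inwards (chute +x), up to 1.35 rad. Opens inwards only and falls shut by itself within a second. The bracket's nose opens it with under 3 N; it rests on whatever is under it.
- flap_edge (a point): Middle of the flap's lower edge. Further in, at the foot of the ramp, is the fixed wire basket: chute x = 95 to 240 mm, y = -64 to 64 mm, floor 4 mm above the bench, wires 78 mm high. The bracket may come to rest lying flat in it or leaning on the ramp's foot.
- bracket_center (a point): Centre, half-way up, of the red steel bracket to be pushed: a channel 70 mm long (its x), 56 wide (y), 26 high, open on top, walls 5 mm, 0.29 to 0.47 kg. Its flat closed end (x = -35 mm, 56 wide, 26 high) starts nearest the robot, its open nose (x = +35) towards the flap. Lies loose on the apron, up to 14 mm off the lane's middle and turned up to 13 degrees.
- bracket: The same red bracket: origin under its centre, axes as above. It balances 2 mm behind its middle: it tips over the lip once its rear end is about 3 to 6 mm past the hinge line, so the fingertips must follow it that far in under the flap; it then slides down by itself. Friction about 0.6.
- spare: A like bracket in bare grey steel, lying on the side wing; leave it. Origin under its centre, 70 x 56 x 26 mm.
- collar: Dark steel pipe collar, 40 mm across and 32 mm high, standing on the side wing; leave it. Origin under its centre.
- hammer: Hammer lying on the bench to the right; leave it.
- brush: Brush lying on the bench to the left; leave it.
- spray: Blue spray can, 56 mm across and 170 mm high, standing on the bench to the right; leave it. Origin under its centre.
- mesh_basket: Loose dark wire basket 100 x 140 mm, 68 mm high, on the bench to the left; leave it. Origin under its centre.
Things that resemble listed ones, but are neither listed nor needed, are in the scene too. Of the things like the bracket, leave any that is black or turquoise; of the rest the smaller one is meant.

How it is judged:
By the outcome, as a careful person would: the job done as asked, in the order asked, and still so for the second after the job is handed in, with the robot touching nothing.
It also fails if it takes over 38 s, if anything falls off the work surface, if the arm or the gripper's body presses on something with over 40 N, if the wrist force passes 120 N, or if a joint passes its speed limit or range.

## Working session

There is one attempt and no reset: what is moved stays moved. The work goes in short steps, Python scripts to look and compute and a tool call to move; the robot and the scene stay as the last step left them, time stands still between calls to the robot, and variables do not carry over. Pictures are saved under pics/ and viewed, and the job is handed in when it is done.

Besides the shell and the picture viewer there is one more tool, called as name([rows], argument=value, ...), one row to a line, values as JSON. step_arm: Moves the arm, as the interface text tells. Its arguments: {"type":"object","properties":{"xyz":{"type":"array"},"spin":{"type":"array"},"fingers":{"type":"array"}},"required":["xyz","spin","fingers"]}

```bash
mkdir -p pics; cat > h.py <<'E'
import numpy as np, cv2
from bench import ctrl, eyes
def grab(n,f):
    o=ctrl.get_obs(); im=eyes.camera(n); cv2.imwrite('pics/'+f,im[:,:,::-1]); return o,im
E
python3 - <<'E'
from h import *
for n in ['scene','side','wrist']:
    o,im=grab(n,n+'0.png'); m=eyes.camera_model(n); print(n,{k:np.round(v,4).tolist() for k,v in m.items()})
print(o)
E
```

```text
scene {'vertical_fov': 43.4144, 'cx': 323.6864, 'cy': 198.0699, 'dist_coeffs': [-0.0751, 0.0, 0.0, 0.0, 0.0], 'pose': [[-0.039, -0.8038, 0.5936, 1.5766], [0.9991, -0.0398, 0.0118, 0.0336], [0.0141, 0.5936, 0.8046, 1.4608], [0.0, 0.0, 0.0, 1.0]]}
side {'vertical_fov': 53.0901, 'cx': 322.2225, 'cy': 196.3923, 'dist_coeffs': [0.0341, 0.0, 0.0, 0.0, 0.0], 'pose': [[0.7307, 0.4175, -0.5402, -0.0375], [-0.6827, 0.4534, -0.573, -0.6169], [0.0057, 0.7875, 0.6163, 0.813], [0.0, 0.0, 0.0, 1.0]]}
wrist {'vertical_fov': 65.2708, 'cx': 314.8994, 'cy': 199.7601, 'dist_coeffs': [-0.0464, 0.0, 0.0, 0.0, 0.0], 'tool_from_camera': [[0.0013, 0.3014, -0.9535, -0.1535], [0.0002, 0.9535, 0.3014, 0.0773], [1.0, -0.0006, 0.0012, 0.0004], [0.0, 0.0, 0.0, 1.0]]}
{'time_s': 0.1, 'q': array([-2.06344269e-01,  1.81449752e-01,  1.60791613e+00, -1.85992460e-05,
        1.35382266e+00, -2.06323453e-01]), 'dq': array([ 0.00049387, -0.0005217 , -0.00219983, -0.00027076,  0.0002905 ,
       -0.00049424]), 'joint_efforts': array([-2.02498759e-04, -4.45872438e+01, -3.52238703e+01, -4.27332343e-04,
        4.16999465e-03,  3.20961749e-05]), 'eef_pos': array([5.74476030e-01, 9.56136760e-05, 2.19779901e-01]), 'eef_rot': array([7.06552978e-01, 1.15250207e-04, 7.07660134e-01, 1.03372451e-04]), 'wrist_force': array([ 0.15753913,  0.02319189, -0.45861961]), 'torque': array([-0.00981189,  0.02372904,  0.01462186]), 'opening': 0.9943833017733602}
```

View pics/scene0.png

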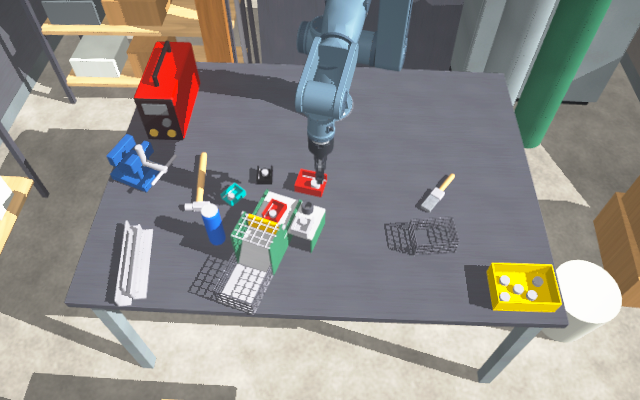

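View pics/side0.png

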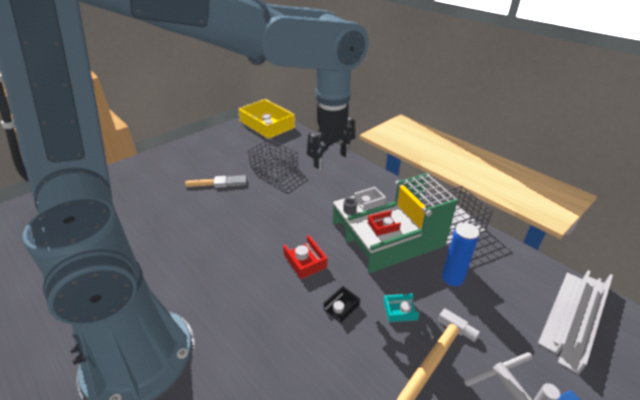

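View pics/wrist0.png

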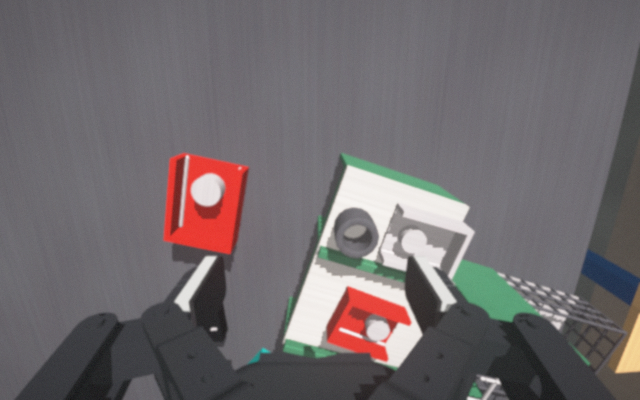

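The meant bracket is the red one on the apron: scene (273,212), side (384,222), wrist (368,325). Lookalikes:
- larger red one on the bench: scene (311,182)
- black: scene (265,173)
- turquoise: scene (233,193)
- grey spare on the wing: scene (309,217)

Next is a close crop to check this choice, plus a look at the gripper's shape.

```bash
python3 - <<'E'
import cv2, numpy as np
a=cv2.imread('pics/wrist0.png')[140:400,150:520]; cv2.imwrite('pics/c1.png',cv2.resize(a,None,fx=2.1,fy=2.1,interpolation=3))
b=cv2.imread('pics/side0.png')
cv2.imwrite('pics/c2.png',cv2.resize(b[60:190,270:390],None,fx=4.5,fy=4.5,interpolation=3))
cv2.imwrite('pics/c3.png',cv2.resize(b[160:290,270:470],None,fx=4,fy=4,interpolation=3))
c=cv2.imread('pics/scene0.png')
cv2.imwrite('pics/c4.png',cv2.resize(c[150:310,180:340],None,fx=3.75,fy=3.75,interpolation=3))
E
```

```text
(no output)
```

View pics/c1.png

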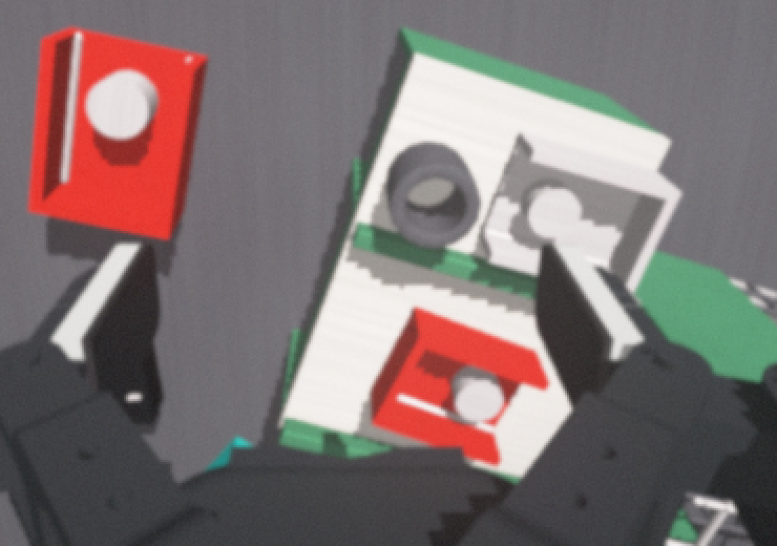

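View pics/c2.png

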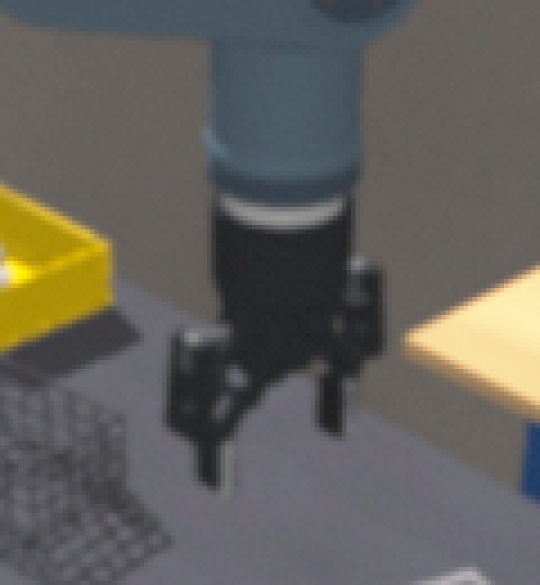

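View pics/c3.png

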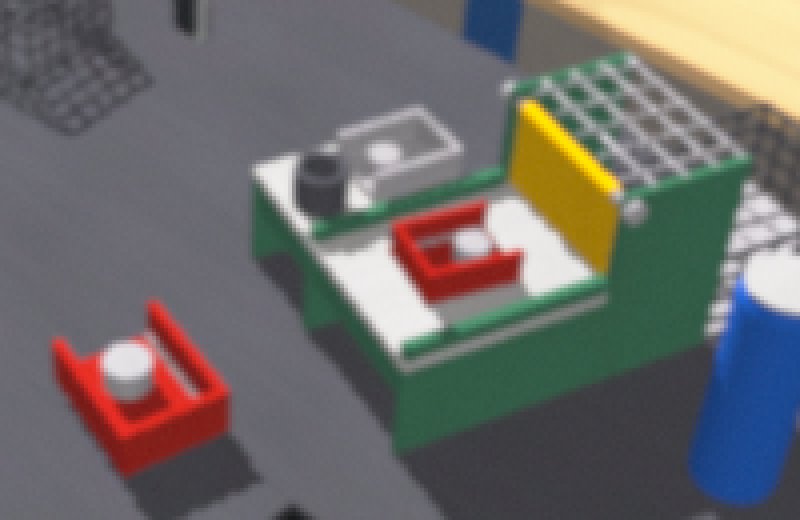

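View pics/c4.png

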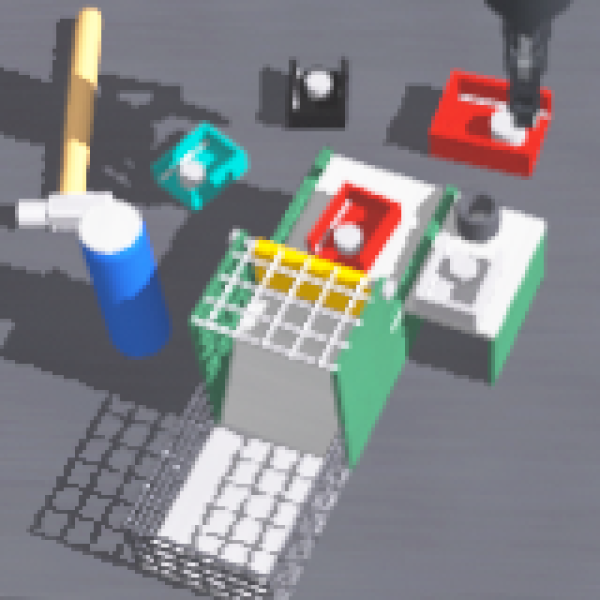

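```bash
cat >> h.py <<'E'
from scipy.optimize import least_squares
from scipy.spatial.transform import Rotation as R
def proj(n,P,o=None):
    m=eyes.camera_model(n); P=np.atleast_2d(np.asarray(P,float))
    if n=='wrist':
        T=np.eye(4); q=o['eef_rot']; T[:3,:3]=R.from_quat([q[1],q[2],q[3],q[0]]).as_matrix(); T[:3,3]=o['eef_pos']; T=T@np.array(m['tool_from_camera'])
    else: T=np.array(m['pose'])
    c=(P-T[:3,3])@T[:3,:3]; c=c*[1,-1,-1]
    f=200/np.tan(np.radians(m['vertical_fov'])/2)
    K=np.array([[f,0,m['cx']],[0,f,m['cy']],[0,0,1.]])
    return cv2.projectPoints(c,np.zeros(3),np.zeros(3),K,np.array(m['dist_coeffs'],float))[0].reshape(-1,2)
def c2w(ch,P):
    P=np.atleast_2d(np.asarray(P,float))/1000; x,y,a=ch
    return np.c_[x+P[:,0]*np.cos(a)-P[:,1]*np.sin(a), y+P[:,0]*np.sin(a)+P[:,1]*np.cos(a), P[:,2]]
def box(ch,b,h0=85,h1=111,L=70,W=56):
    bx,by,bt=b; pts=[]
    for h in(h0,h1):
        for u,v in((-L/2,-W/2),(-L/2,W/2),(L/2,W/2),(L/2,-W/2)):
            pts.append([bx+u*np.cos(bt)-v*np.sin(bt),by+u*np.sin(bt)+v*np.cos(bt),h])
    return c2w(ch,pts)
E
cat > fit.py <<'E'
from h import *
o=ctrl.get_obs()
obs=[('wrist',(-158,150,85),(346.7,164.8)),('wrist',(-30,150,85),(469,206.7)),('wrist',(-158,-57,85),(285.7,337.6)),
('side',(-158,150,85),(333.2,202.5)),
('scene',(-158,150,85),(326.1,206)),('scene',(-30,150,85),(311.2,238.5))]
def res(p,full=False):
    r=[proj(n,c2w(p,P),o)[0]-np.array(u) for n,P,u in obs]
    return np.array(r) if full else np.ravel(r)
s=least_squares(res,[0.75,-.1,-.3],loss='soft_l1'); print(s.x,np.degrees(s.x[2])); print(res(s.x,True).round(1))
np.save('ch.npy',s.x)
E
python3 fit.py
```

```text
[ 0.708681   -0.17187641 -0.31168502] -17.858236427958254
[[ 0.1  1.4]
 [-0.  -0.8]
 [-0.4 -0.4]
 [-0.5 -0.3]
 [-1.2  2.4]
 [ 0.1  0.3]]
```

```bash
cat > ov.py <<'E'
from h import *
def draw(n,src,dst,o,ch,b,crop,sc):
    im=cv2.imread('pics/'+src); x0,y0,x1,y1=crop
    im=cv2.resize(im[y0:y1,x0:x1],None,fx=sc,fy=sc,interpolation=3)
    def pl(P,col,cl=False):
        u=(proj(n,P,o)-[x0,y0]+.5)*sc-.5
        cv2.polylines(im,[np.round(u).astype(int).reshape(-1,1,2)],cl,col,1,cv2.LINE_AA)
    pl(c2w(ch,[(-158,-57,85),(-158,57,85),(0,57,85),(0,-57,85)]),(255,0,255),True)
    pl(c2w(ch,[(-158,66,85),(-158,150,85),(-30,150,85),(-30,66,85)]),(255,0,255),True)
    pl(c2w(ch,[(0,-56,157),(0,56,157),(0,56,88),(0,-56,88)]),(255,0,0),True)
    if b is not None:
        q=box(ch,b); pl(q[:4],(0,255,0),True); pl(q[4:],(255,255,0),True)
    cv2.imwrite('pics/'+dst,im)
E
cat > b.py <<'E'
from h import *; from ov import draw
import sys
ch=np.load('ch.npy'); o=ctrl.get_obs()
b=eval(sys.argv[1]); k=sys.argv[2]
draw('wrist','wrist0.png','ow%s.png'%k,o,ch,b,(270,250,470,400),4)
draw('side','side0.png','os%s.png'%k,o,ch,b,(325,160,485,280),5)
E
python3 b.py "(-70,5,0.1)" 0
```

```text
(no output)
```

View pics/ow0.png

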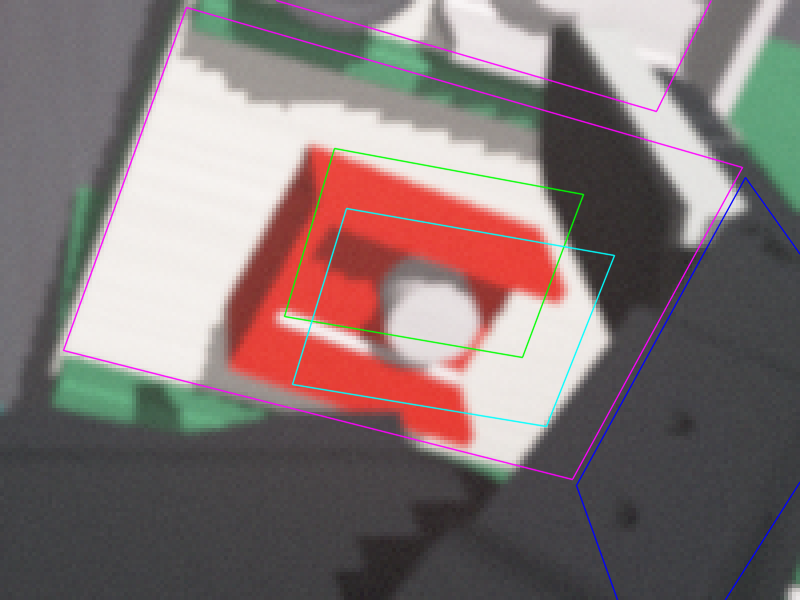

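View pics/os0.png

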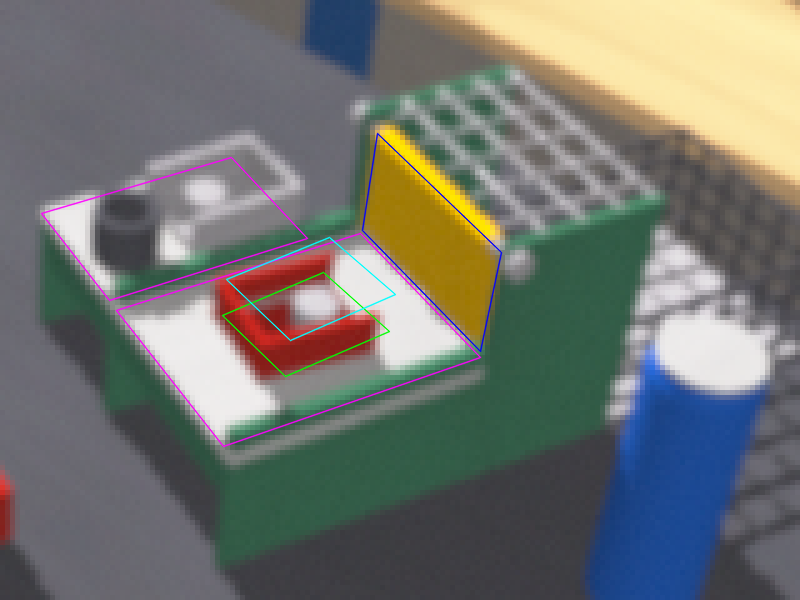

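```bash
python3 - <<'E'
from h import *
ch=np.load('ch.npy'); o=ctrl.get_obs()
ob={1:(310,148),2:(540,230),0:(230,300),4:(230,368),6:(562,298),7:(470,443)}
def r(b): 
    u=proj('wrist',box(ch,b),o); return np.ravel([u[k]-(np.array(v)/4+[270,250]) for k,v in ob.items()])
s=least_squares(r,[-70,0,0.]); print(s.x, r(s.x).round(1)); np.save('b.npy',s.x)
print(c2w(ch,[[*s.x[:2],85]]))
E
python3 b.py "np.load('b.npy')" 1
```

```text
[-81.31140061  -2.59789428  -0.08871085] [ 0.  -1.   0.3 -0.3 -1.1  0.7 -0.3  0.6  1.6 -1.4 -0.6  1.9]
[[ 0.63049065 -0.14941394  0.085     ]]
```

View pics/os1.png

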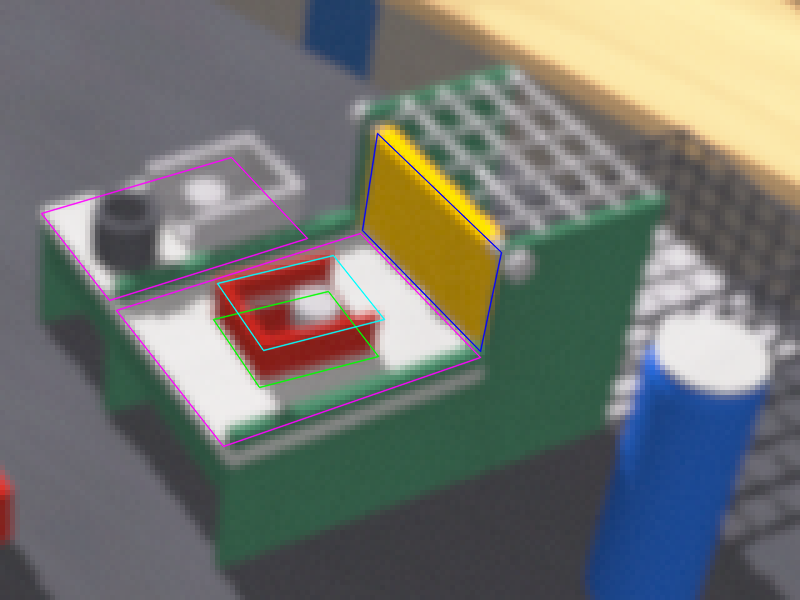

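View pics/ow1.png

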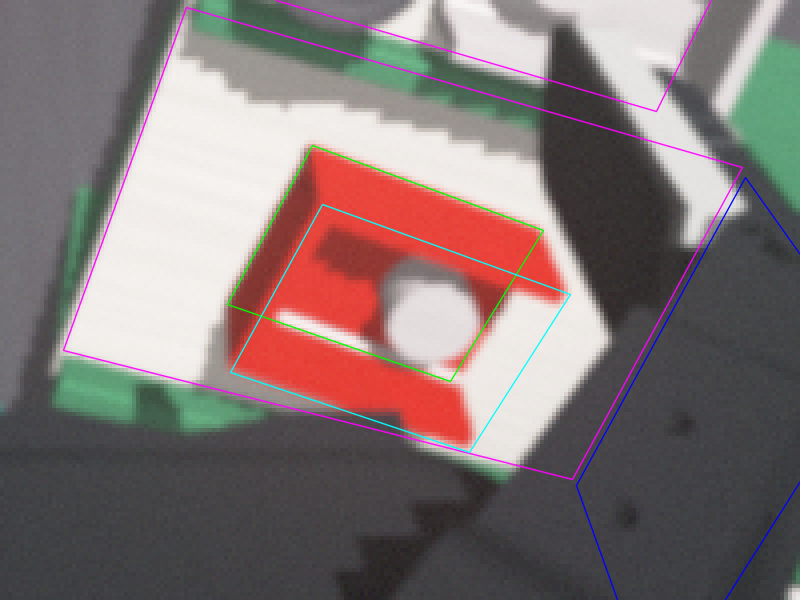

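```bash
python3 - <<'E'
from h import *
o=ctrl.get_obs(); print(ctrl.tcp_to_tips, [a for a in dir(ctrl) if a[0]!='_'])
q=o['eef_rot']; Rm=R.from_quat([q[1],q[2],q[3],q[0]]).as_matrix()
im=cv2.imread('pics/side0.png'); x0,y0,x1,y1=270,60,390,190; sc=4.5
im=cv2.resize(im[y0:y1,x0:x1],None,fx=sc,fy=sc,interpolation=3)
for z in(-57,-42.5,0,42.5,57):
  for y in (-11,11):
    P=np.array([[x,y,z] for x in(11,1,-9,-19,-29,-39,-49,-59,-69)])/1000
    u=(proj('side',P@Rm.T+o['eef_pos'])-[x0,y0]+.5)*sc
    cv2.polylines(im,[np.round(u).astype(int).reshape(-1,1,2)],False,(0,0,255) if y<0 else (0,255,0),1)
    for k,p in enumerate(u): cv2.circle(im,tuple(int(v) for v in p),2,(0,255,255) if k%2 else (255,0,255),-1)
cv2.imwrite('pics/g.png',im)
E
```

```text
0.011 ['MotionError', 'get_obs', 'tcp_to_tips']
```

View pics/g.png

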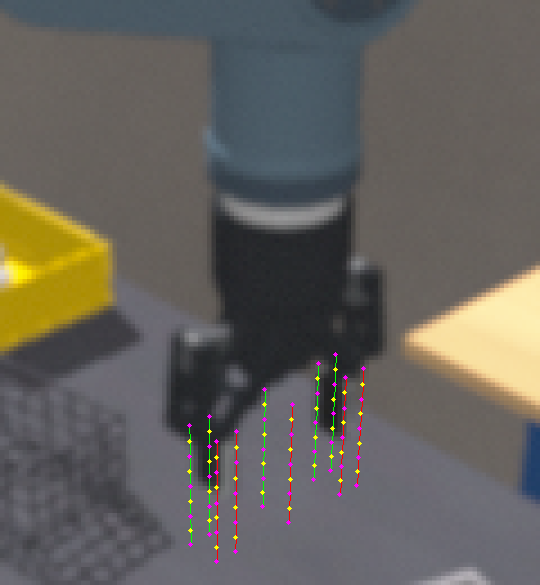

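```bash
python3 - <<'E'
from h import *
o=ctrl.get_obs()
q=o['eef_rot']; Rm=R.from_quat([q[1],q[2],q[3],q[0]]).as_matrix()
for x in (11,-2,-15,-28,-41):
  P=np.array([[x,11,-42.5],[x,-11,-42.5],[x,11,42.5],[x,-11,42.5],[x,11,-57],[x,-11,-57]])/1000
  print(x,proj('wrist',P@Rm.T+o['eef_pos'],o).round(0).tolist())
E
```

```text
11 [[240.0, 224.0], [243.0, 258.0], [389.0, 224.0], [387.0, 259.0], [214.0, 224.0], [218.0, 258.0]]
-2 [[234.0, 233.0], [237.0, 270.0], [395.0, 233.0], [392.0, 270.0], [207.0, 233.0], [211.0, 270.0]]
-15 [[228.0, 244.0], [231.0, 283.0], [401.0, 244.0], [398.0, 283.0], [198.0, 244.0], [203.0, 283.0]]
-28 [[220.0, 256.0], [224.0, 298.0], [409.0, 256.0], [404.0, 298.0], [188.0, 256.0], [194.0, 298.0]]
-41 [[211.0, 271.0], [216.0, 316.0], [418.0, 271.0], [412.0, 316.0], [176.0, 271.0], [183.0, 315.0]]
```

```bash
python3 -c "
import cv2
a=cv2.imread('pics/wrist0.png')[230:400,0:640]; cv2.imwrite('pics/g2.png',cv2.resize(a[:,100:300],None,fx=4,fy=3.5,interpolation=3))"
```

```text
(no output)
```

View pics/g2.png

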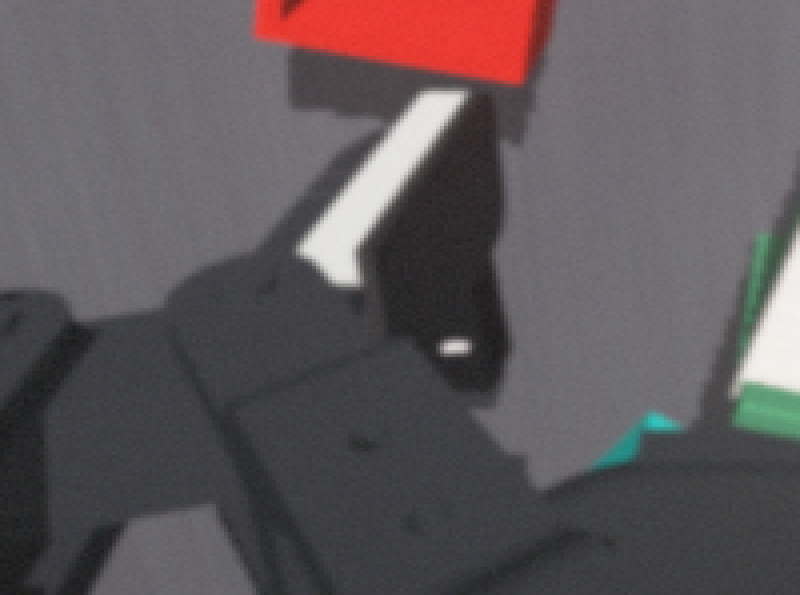

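The chute sits at about (0.709, −0.172), yaw −17.9°. The bracket is at chute (−81, −3), turned −5°. The open fingertips appear about 39 mm further back than the stated 11 mm.

The moves can't command a lean, so I'll first check in free air how the arm behaves at its reach limit, with the fingers shut.

step_arm([
  [0,0,30],
  [30,0,60],
  [75,0,80],
  [120,0,80],
  [165,0,80],
  [210,0,80],
  [250,0,80],
  [280,0,80],
  [300,0,80],
  [300,0,80],
], spin=[0,0,0,0,0,0,0,0,0,0], fingers=[0,0,0,0,0,0,0,0,0,0])

```text
time_s: 1.15
eef_pos: [0.8761, -0.0002, 0.2946]
eef_rot: [0.705, 0.0, 0.709, 0.0]
wrist_force: [-0.2, -0.6, -1.2]
opening: 0.001
```

```bash
python3 - <<'E'
from h import *
o=ctrl.get_obs();print(o['q'],o['eef_pos'],o['eef_rot'])
grab('side','side1.png');grab('wrist','wrist1.png')
q=o['eef_rot']; Rm=R.from_quat([q[1],q[2],q[3],q[0]]).as_matrix()
for x in (11,-2,-15,-28):
  P=np.array([[x,11,0],[x,-11,0]])/1000
  print(x,proj('wrist',P@Rm.T+o['eef_pos'],o).round(0).tolist(),proj('side',P@Rm.T+o['eef_pos'],o).round(0).tolist())
E
```

```text
[-1.35094993e-01  9.27135826e-01  3.87225483e-01  1.61756162e-05
  1.83264604e+00 -1.35006021e-01] [ 8.76052023e-01 -1.87130812e-04  2.94571098e-01] [7.05207982e-01 2.93221663e-04 7.09000396e-01 2.33239891e-04]
11 [[315.0, 224.0], [315.0, 259.0]] [[403.0, 112.0], [409.0, 114.0]]
-2 [[315.0, 233.0], [315.0, 270.0]] [[403.0, 107.0], [409.0, 110.0]]
-15 [[314.0, 244.0], [314.0, 283.0]] [[404.0, 103.0], [410.0, 106.0]]
-28 [[314.0, 257.0], [314.0, 298.0]] [[404.0, 99.0], [411.0, 102.0]]
```

View pics/wrist1.png

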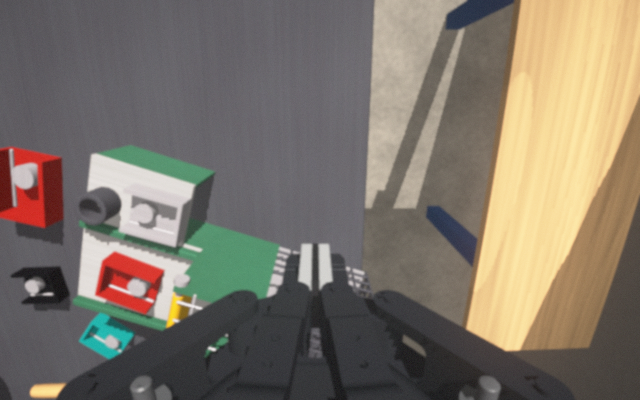

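View pics/side1.png

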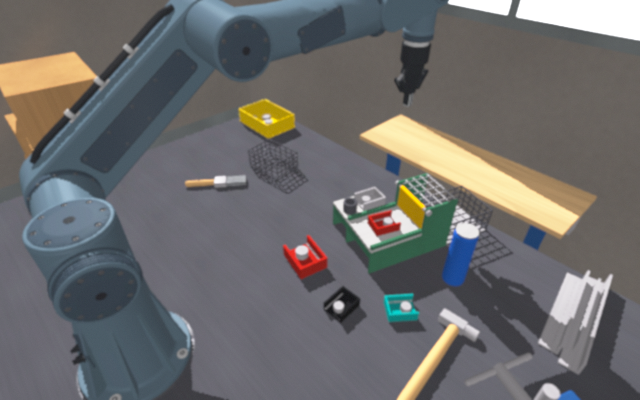

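step_arm([
  [20,0,0],
  [40,0,0],
  [60,0,0],
  [60,0,0],
], spin=[0,0,0,0], fingers=[0,0,0,0])

```text
time_s: 1.65
eef_pos: [0.9006, 0.0001, 0.2887]
eef_rot: [0.718, -0.0, 0.696, 0.0]
wrist_force: [-0.1, 0.2, -0.1]
opening: -0.0
```

```bash
python3 - <<'E'
from h import *
o=ctrl.get_obs();print(o['q'],o['eef_pos'],o['eef_rot'])
E
```

```text
[-0.13256859  0.98455895  0.30186294  0.00408939  1.8254604  -0.13150736] [9.00558124e-01 6.86504646e-05 2.88654172e-01] [ 7.17623226e-01 -1.11974363e-05  6.96431551e-01  8.43522425e-06]
```

step_arm([
  [40,0,0],
  [80,0,0],
  [120,0,0],
  [160,0,0],
  [200,0,0],
  [200,0,0],
], spin=[0,0,0,0,0,0], fingers=[0,0,0,0,0,0])

```text
time_s: 2.25
eef_pos: [0.9273, 0.0, 0.2476]
eef_rot: [0.731, 0.0, 0.682, 0.0]
wrist_force: [-0.0, 0.0, 0.1]
opening: 0.001
```

```bash
python3 - <<'E'
from h import *
o=ctrl.get_obs();print(o['q'],o['eef_pos'],o['eef_rot'])
E
```

```text
[-0.13069205  1.0330538   0.29908283  0.00936338  1.73998774 -0.12874426] [9.27267476e-01 2.64204561e-07 2.47605680e-01] [7.31441432e-01 5.60472139e-05 6.81904266e-01 2.04250972e-05]
```

step_arm([
  [-40,0,10],
  [-80,0,20],
  [-120,0,30],
  [-150,0,30],
  [-150,0,30],
], spin=[0,0,0,0,0], fingers=[0,0,0,0,0])

```text
time_s: 2.75
eef_pos: [0.7738, 0.0006, 0.2794]
eef_rot: [0.731, -0.0, 0.682, 0.0]
wrist_force: [0.4, -0.0, 0.7]
opening: -0.002
```

```bash
python3 - <<'E'
from h import *
o=ctrl.get_obs();print(o['q'],o['eef_pos'],o['eef_rot'])
E
```

```text
[-0.15676387  0.54300627  1.01774963  0.01100395  1.51262594 -0.15725941] [7.73805836e-01 6.19732638e-04 2.79425366e-01] [ 7.31107578e-01 -1.01766533e-05  6.82262182e-01  1.52786491e-04]
```

```bash
cat >> h.py <<'E'
def ray(n,u,o=None):
    m=eyes.camera_model(n)
    if n=='wrist':
        T=np.eye(4); q=o['eef_rot']; T[:3,:3]=R.from_quat([q[1],q[2],q[3],q[0]]).as_matrix(); T[:3,3]=o['eef_pos']; T=T@np.array(m['tool_from_camera'])
    else: T=np.array(m['pose'])
    f=200/np.tan(np.radians(m['vertical_fov'])/2)
    K=np.array([[f,0,m['cx']],[0,f,m['cy']],[0,0,1.]])
    p=cv2.undistortPoints(np.array([[u]],float),K,np.array(m['dist_coeffs'],float)).ravel()
    d=T[:3,:3]@np.array([p[0],-p[1],-1]); return T[:3,3],d/np.linalg.norm(d)
def tri(r1,r2):
    (a,d),(b,e)=r1,r2; A=np.c_[d,-e]; s=np.linalg.lstsq(A,b-a,rcond=None)[0]
    return (a+s[0]*d+b+s[1]*e)/2, np.linalg.norm(a+s[0]*d-b-s[1]*e)
E
python3 - <<'E'
from h import *
o=dict(eef_pos=np.array([.87605,-.00019,.29457]),eef_rot=np.array([.705208,.000293,.709,.000233]))
print(tri(ray('wrist',(467,338),o),ray('side',(573,238))))
E
```

```text
(array([ 1.24806989, -0.46773536, -0.14437156]), np.float64(0.03171935657694491))
```

step_arm([
  [40,0,10],
  [75,0,20],
  [95,0,30],
  [110,0,40],
  [120,0,45],
  [150,0,50],
  [200,0,60],
  [250,0,70],
  [300,0,80],
  [350,0,90],
], spin=[0,0,0,0,0,0,0,0,0,0], fingers=[0,0,0,0,0,0,0,0,0,0])

```text
time_s: 3.75
eef_pos: [0.9227, 0.0, 0.3076]
eef_rot: [0.746, -0.0, 0.666, -0.0]
wrist_force: [-0.3, 0.3, 0.3]
opening: -0.006
```

```bash
python3 - <<'E'
from h import *
o=ctrl.get_obs();print(o['q'],o['eef_pos'],o['eef_rot'])
E
```

```text
[-0.13338571  0.96772951  0.29770258  0.01520259  1.76297073 -0.12970605] [9.22717762e-01 5.66203544e-06 3.07614145e-01] [ 7.46289382e-01 -1.06275725e-04  6.65621622e-01 -5.72396033e-05]
```

step_arm([
  [50,0,5],
  [100,0,10],
  [150,0,15],
  [200,0,20],
  [250,0,20],
  [300,0,20],
  [350,0,20],
  [400,0,20],
  [450,0,20],
  [500,0,20],
], spin=[0,0,0,0,0,0,0,0,0,0], fingers=[0,0,0,0,0,0,0,0,0,0])

```text
time_s: 4.75
eef_pos: [0.9563, 0.0, 0.2456]
eef_rot: [0.759, -0.0, 0.651, 0.0]
wrist_force: [0.4, 0.1, -0.5]
opening: -0.001
```

```bash
python3 - <<'E'
from h import *
o=ctrl.get_obs();print(o['q'],o['eef_pos'],o['eef_rot'])
E
```

```text
[-0.13041877  1.03895761  0.29872684  0.02003931  1.65091139 -0.12730224] [9.56348267e-01 1.09337577e-05 2.45599172e-01] [ 7.59492622e-01 -1.03457248e-05  6.50515916e-01  2.59348190e-06]
```

step_arm([
  [400,0,150],
  [400,0,150],
  [400,0,150],
], spin=[0,0,0], fingers=[0,0,0])

```text
time_s: 5.05
eef_pos: [0.9672, 0.0, 0.261]
eef_rot: [0.774, -0.0, 0.633, -0.0]
wrist_force: [0.3, 0.6, -0.3]
opening: 0.001
```

```bash
cat > s.py <<'E'
from h import *
o=ctrl.get_obs();q=o['eef_rot'];Rm=R.from_quat([q[1],q[2],q[3],q[0]]).as_matrix()
print(o['time_s'],o['q'].round(4),o['eef_pos'].round(4),'axis',Rm[:,0].round(3),'tilt',np.degrees(np.arccos(-Rm[2,0])).round(2))
E
python3 s.py
```

```text
5.05 [-0.1309  1.0252  0.2977  0.0256  1.6212 -0.1272] [0.9672 0.     0.261 ] axis [ 0.198 -0.    -0.98 ] tilt 11.41
```

step_arm([
  [400,0,200],
  [400,0,200],
], spin=[0,0], fingers=[0,0])

```text
time_s: 5.25
eef_pos: [0.9756, 0.0, 0.2795]
eef_rot: [0.787, -0.0, 0.617, -0.0]
wrist_force: [0.9, 0.2, 0.6]
opening: -0.003
```

```bash
python3 s.py
```

```text
5.25 [-0.1316  1.0077  0.298   0.031   1.5978 -0.1271] [0.9756 0.     0.2795] axis [ 0.238 -0.    -0.971] tilt 13.75
```

step_arm([
  [400,0,200],
  [400,0,200],
  [400,0,200],
], spin=[0,0,0], fingers=[0,0,0])

```text
time_s: 5.55
eef_pos: [0.9822, 0.0, 0.3013]
eef_rot: [0.799, -0.0, 0.601, -0.0]
wrist_force: [-0.0, 0.6, 0.4]
opening: 0.001
```

```bash
python3 s.py
```

```text
5.55 [-0.1325  0.9867  0.2983  0.0364  1.5788 -0.1272] [0.9822 0.     0.3013] axis [ 0.276 -0.    -0.961] tilt 16.05
```

step_arm([
  [400,0,150],
], spin=[0], fingers=[0])

```text
time_s: 5.65
eef_pos: [0.9921, -0.0, 0.3062]
eef_rot: [0.809, -0.0, 0.588, -0.0]
wrist_force: [-0.6, 0.2, -0.3]
opening: -0.003
```

step_arm([
  [400,0,150],
], spin=[0], fingers=[0])

```text
time_s: 5.75
eef_pos: [1.0023, -0.0, 0.3103]
eef_rot: [0.818, -0.0, 0.575, -0.0]
wrist_force: [0.0, 0.8, -0.1]
opening: -0.004
```

step_arm([
  [400,0,150],
], spin=[0], fingers=[0])

```text
time_s: 5.85
eef_pos: [1.0122, 0.0001, 0.3148]
eef_rot: [0.828, -0.0, 0.561, 0.0]
wrist_force: [0.2, -0.7, -0.6]
opening: -0.001
```

```bash
python3 s.py
```

```text
5.85 [-0.1327  0.9831  0.2989  0.0493  1.4832 -0.1277] [1.0122e+00 1.0000e-04 3.1480e-01] axis [ 0.371  0.    -0.929] tilt 21.75
```

step_arm([
  [400,0,150],
], spin=[0], fingers=[0])

```text
time_s: 5.95
eef_pos: [1.0221, 0.0, 0.3196]
eef_rot: [0.837, -0.0, 0.547, 0.0]
wrist_force: [-0.4, -0.2, 0.2]
opening: 0.002
```

step_arm([
  [400,0,150],
], spin=[0], fingers=[0])

```text
time_s: 6.05
eef_pos: [1.0319, 0.0, 0.3243]
eef_rot: [0.846, 0.0, 0.533, 0.0]
wrist_force: [-0.1, 0.1, 1.4]
opening: 0.002
```

step_arm([
  [400,0,150],
], spin=[0], fingers=[0])

```text
time_s: 6.15
eef_pos: [1.0417, -0.0, 0.3293]
eef_rot: [0.855, 0.0, 0.519, 0.0]
wrist_force: [0.5, 0.4, -0.2]
opening: -0.002
```

step_arm([
  [400,0,150],
], spin=[0], fingers=[0])

```text
time_s: 6.25
eef_pos: [1.0514, -0.0, 0.3341]
eef_rot: [0.863, 0.0, 0.505, -0.0]
wrist_force: [-0.1, -0.5, 0.4]
opening: 0.002
```

step_arm([
  [400,0,150],
], spin=[0], fingers=[0])

```text
time_s: 6.35
eef_pos: [1.0609, 0.0, 0.3389]
eef_rot: [0.871, 0.0, 0.491, 0.0]
wrist_force: [-0.1, 0.3, 0.4]
opening: -0.004
```

step_arm([
  [400,0,150],
], spin=[0], fingers=[0])

```text
time_s: 6.45
eef_pos: [1.0703, -0.0, 0.3438]
eef_rot: [0.879, 0.0, 0.476, -0.0]
wrist_force: [-0.6, 0.6, -0.6]
opening: -0.001
```

```bash
python3 s.py
```

```text
6.45 [-0.1327  0.9842  0.2989  0.0754  1.2858 -0.1326] [ 1.0703 -0.      0.3438] axis [ 0.546  0.    -0.838] tilt 33.09
```

The lean can be built up at the reach limit: 33° so far. But it has come in the jaw plane, where the wide knuckles would lead. I'll spin 135° and lean again so that the jaw axis ends up level and across the lane.

step_arm([
  [-30,0,0],
  [-60,0,0],
  [-90,0,0],
  [-120,0,10],
  [-150,0,20],
  [-180,0,30],
  [-200,0,40],
  [-200,0,40],
  [-200,0,40],
  [-200,0,40],
], spin=[0.1,0.24,0.38,0.52,0.66,0.8,0.94,1.08,1.22,1.36], fingers=[0,0,0,0,0,0,0,0,0,0])

```text
time_s: 7.45
eef_pos: [0.8695, -0.0009, 0.3848]
eef_rot: [0.682, -0.301, 0.37, 0.554]
wrist_force: [1.0, -0.1, -0.5]
opening: 0.003
```

```bash
cat >> s.py <<'E'
print('u',(Rm.T@[0,0,1]).round(3),'x',Rm[:,0].round(3),'y',Rm[:,1].round(3),'z',Rm[:,2].round(3))
E
python3 s.py
```

```text
7.45 [-0.348   0.8319  0.4733  0.5999  1.8689 -1.5413] [ 0.8695 -0.0009  0.3848] axis [ 0.112  0.533 -0.838] tilt 33.03
u [-0.838 -0.001  0.545] x [ 0.112  0.533 -0.838] y [-0.979  0.205 -0.001] z [0.171 0.821 0.545]
```

step_arm([
  [0,0,0],
  [0,0,0],
  [0,0,0],
  [0,0,0],
  [0,0,0],
  [0,0,0],
  [0,0,0],
  [0,0,0],
], spin=[0.14,0.28,0.42,0.56,0.7,0.84,0.95,0.95], fingers=[0,0,0,0,0,0,0,0])

```text
time_s: 8.25
eef_pos: [0.7696, 0.0161, 0.3463]
eef_rot: [0.363, -0.447, 0.189, 0.795]
wrist_force: [-0.1, 0.8, -0.6]
opening: -0.0
```

```bash
python3 s.py
```

```text
8.25 [-0.2668  0.9772  0.299   0.4184  2.2909 -2.3614] [0.7696 0.0161 0.3463] axis [-0.336  0.408 -0.849] tilt 31.92
u [-0.849 -0.024  0.528] x [-0.336  0.408 -0.849] y [-0.747 -0.664 -0.024] z [-0.574  0.626  0.528]
```

step_arm([
  [400,0,100],
], spin=[0], fingers=[0])

```text
time_s: 8.35
eef_pos: [0.7796, 0.0207, 0.3435]
eef_rot: [0.373, -0.455, 0.188, 0.786]
wrist_force: [-0.3, 0.3, -0.2]
opening: -0.005
```

step_arm([
  [400,0,100],
], spin=[0], fingers=[0])

```text
time_s: 8.45
eef_pos: [0.79, 0.0257, 0.3418]
eef_rot: [0.382, -0.465, 0.186, 0.777]
wrist_force: [0.3, 0.2, -0.1]
opening: 0.004
```

step_arm([
  [400,0,100],
], spin=[0], fingers=[0])

```text
time_s: 8.55
eef_pos: [0.7997, 0.0306, 0.34]
eef_rot: [0.39, -0.474, 0.183, 0.768]
wrist_force: [0.7, 0.1, -0.0]
opening: 0.001
```

step_arm([
  [400,0,100],
], spin=[0], fingers=[0])

```text
time_s: 8.65
eef_pos: [0.8096, 0.0354, 0.338]
eef_rot: [0.398, -0.482, 0.18, 0.759]
wrist_force: [0.7, 0.5, 0.0]
opening: 0.002
```

```bash
python3 s.py
```

```text
8.65 [-0.253   0.9768  0.2984  0.4517  2.166  -2.3238] [0.8096 0.0354 0.338 ] axis [-0.219  0.43  -0.876] tilt 28.84
u [-0.876 -0.109  0.47 ] x [-0.219  0.43  -0.876] y [-0.778 -0.619 -0.109] z [-0.589  0.657  0.47 ]
```

step_arm([
  [400,0,100],
], spin=[0.06], fingers=[0])

```text
time_s: 8.75
eef_pos: [0.8138, 0.0399, 0.3344]
eef_rot: [0.383, -0.498, 0.163, 0.761]
wrist_force: [-0.2, -0.1, 0.5]
opening: 0.004
```

step_arm([
  [400,0,100],
], spin=[0.06], fingers=[0])

```text
time_s: 8.85
eef_pos: [0.8178, 0.0451, 0.3303]
eef_rot: [0.368, -0.513, 0.145, 0.762]
wrist_force: [0.3, 0.1, -0.4]
opening: 0.003
```

step_arm([
  [400,0,100],
], spin=[0.06], fingers=[0])

```text
time_s: 8.95
eef_pos: [0.8221, 0.0497, 0.3264]
eef_rot: [0.353, -0.528, 0.127, 0.762]
wrist_force: [-0.4, -0.2, 0.2]
opening: -0.003
```

step_arm([
  [400,0,100],
], spin=[0.06], fingers=[0])

```text
time_s: 9.05
eef_pos: [0.8266, 0.0538, 0.3229]
eef_rot: [0.337, -0.542, 0.109, 0.762]
wrist_force: [-0.6, -0.4, 0.0]
opening: 0.002
```

step_arm([
  [400,0,100],
], spin=[0.06], fingers=[0])

```text
time_s: 9.15
eef_pos: [0.8311, 0.0575, 0.3195]
eef_rot: [0.322, -0.556, 0.091, 0.761]
wrist_force: [-1.1, 0.3, 0.9]
opening: -0.001
```

```bash
python3 s.py
```

```text
9.15 [-0.2119  0.987   0.2984  0.4067  2.09   -2.5843] [0.8311 0.0575 0.3195] axis [-0.174  0.389 -0.905] tilt 25.2
u [-0.905 -0.22   0.364] x [-0.174  0.389 -0.905] y [-0.59  -0.776 -0.22 ] z [-0.788  0.496  0.364]
```

step_arm([
  [400,0,100],
], spin=[0], fingers=[0])

```text
time_s: 9.25
eef_pos: [0.8413, 0.0612, 0.3179]
eef_rot: [0.328, -0.566, 0.089, 0.751]
wrist_force: [0.8, 1.0, -0.5]
opening: 0.001
```

step_arm([
  [400,0,100],
], spin=[0], fingers=[0])

```text
time_s: 9.35
eef_pos: [0.8519, 0.0637, 0.3169]
eef_rot: [0.336, -0.576, 0.087, 0.741]
wrist_force: [-0.3, -0.3, 0.7]
opening: 0.0
```

step_arm([
  [400,0,100],
], spin=[0], fingers=[0])

```text
time_s: 9.45
eef_pos: [0.8625, 0.0665, 0.3159]
eef_rot: [0.342, -0.585, 0.086, 0.73]
wrist_force: [0.2, -0.8, -0.6]
opening: 0.002
```

step_arm([
  [400,0,100],
], spin=[0], fingers=[0])

```text
time_s: 9.55
eef_pos: [0.8733, 0.0693, 0.3149]
eef_rot: [0.349, -0.595, 0.084, 0.719]
wrist_force: [-0.8, 0.1, 1.1]
opening: 0.002
```

step_arm([
  [400,0,100],
], spin=[0], fingers=[0])

```text
time_s: 9.65
eef_pos: [0.8842, 0.0719, 0.314]
eef_rot: [0.356, -0.604, 0.081, 0.709]
wrist_force: [-0.1, 0.5, 0.1]
opening: 0.001
```

step_arm([
  [400,0,100],
], spin=[0], fingers=[0])

```text
time_s: 9.75
eef_pos: [0.8953, 0.0745, 0.3133]
eef_rot: [0.362, -0.613, 0.079, 0.697]
wrist_force: [0.8, 0.6, -1.2]
opening: 0.004
```

step_arm([
  [400,0,100],
], spin=[0], fingers=[0])

```text
time_s: 9.85
eef_pos: [0.9065, 0.077, 0.3127]
eef_rot: [0.369, -0.623, 0.077, 0.686]
wrist_force: [-0.5, -0.8, 0.2]
opening: -0.001
```

```bash
python3 s.py
```

```text
9.85 [-0.1973  0.9924  0.2984  0.443   1.8592 -2.5562] [0.9065 0.077  0.3127] axis [ 0.047  0.41  -0.911] tilt 24.35
u [-0.911 -0.353  0.213] x [ 0.047  0.41  -0.911] y [-0.602 -0.716 -0.353] z [-0.797  0.565  0.213]
```

step_arm([
  [400,0,100],
], spin=[0], fingers=[0])

```text
time_s: 9.95
eef_pos: [0.9178, 0.0794, 0.3122]
eef_rot: [0.375, -0.632, 0.075, 0.674]
wrist_force: [0.4, 0.2, -0.3]
opening: 0.001
```

step_arm([
  [400,0,100],
], spin=[0], fingers=[0])

```text
time_s: 10.05
eef_pos: [0.9292, 0.0817, 0.3118]
eef_rot: [0.381, -0.641, 0.073, 0.662]
wrist_force: [-0.6, 0.0, -0.0]
opening: -0.001
```

step_arm([
  [400,0,100],
], spin=[0], fingers=[0])

```text
time_s: 10.15
eef_pos: [0.9406, 0.0839, 0.3116]
eef_rot: [0.388, -0.65, 0.07, 0.65]
wrist_force: [0.4, 0.3, -0.1]
opening: -0.001
```

step_arm([
  [400,0,100],
], spin=[0], fingers=[0])

```text
time_s: 10.25
eef_pos: [0.9521, 0.086, 0.3116]
eef_rot: [-0.394, 0.658, -0.068, -0.638]
wrist_force: [0.0, -0.7, 0.2]
opening: -0.006
```

step_arm([
  [400,0,100],
], spin=[0], fingers=[0])

```text
time_s: 10.35
eef_pos: [0.9636, 0.088, 0.3116]
eef_rot: [-0.4, 0.667, -0.065, -0.625]
wrist_force: [0.3, -0.4, -0.1]
opening: -0.001
```

step_arm([
  [400,0,100],
], spin=[0], fingers=[0])

```text
time_s: 10.45
eef_pos: [0.9752, 0.0899, 0.3118]
eef_rot: [-0.406, 0.675, -0.063, -0.612]
wrist_force: [0.6, 0.5, -0.9]
opening: 0.002
```

step_arm([
  [400,0,100],
], spin=[0], fingers=[0])

```text
time_s: 10.55
eef_pos: [0.9866, 0.0917, 0.3122]
eef_rot: [-0.412, 0.683, -0.061, -0.6]
wrist_force: [0.4, -0.2, -0.7]
opening: 0.001
```

step_arm([
  [400,0,100],
], spin=[0], fingers=[0])

```text
time_s: 10.65
eef_pos: [0.998, 0.0934, 0.3127]
eef_rot: [-0.418, 0.691, -0.058, -0.586]
wrist_force: [-0.0, -0.0, -0.1]
opening: -0.004
```

step_arm([
  [400,0,100],
], spin=[0], fingers=[0])

```text
time_s: 10.75
eef_pos: [1.0094, 0.0949, 0.3133]
eef_rot: [-0.424, 0.699, -0.056, -0.573]
wrist_force: [0.8, -0.9, -0.3]
opening: -0.002
```

```bash
python3 s.py
```

```text
10.75 [-0.1754  1.0149  0.2984  0.479   1.5351 -2.5418] [1.0094 0.0949 0.3133] axis [ 0.337  0.408 -0.849] tilt 31.95
u [-0.849 -0.529  0.016] x [ 0.337  0.408 -0.849] y [-0.563 -0.635 -0.529] z [-0.754  0.656  0.016]
```

```bash
python3 - <<'E'
from h import *
ch=np.load('ch.npy')
for x in(-175,-155,-116,-35,0,10): print(x,c2w(ch,[[x,-2,85]]).round(4))
E
```

```text
-175 [[ 0.5415 -0.1201  0.085 ]]
-155 [[ 0.5605 -0.1262  0.085 ]]
-116 [[ 0.5977 -0.1382  0.085 ]]
-35 [[ 0.6748 -0.163   0.085 ]]
0 [[ 0.7081 -0.1738  0.085 ]]
10 [[ 0.7176 -0.1768  0.085 ]]
```

step_arm([
  [-30,-14,0],
  [-72,-33,0],
  [-114,-53,0],
  [-156,-72,0],
  [-198,-92,0],
  [-240,-111,0],
  [-282,-131,0],
  [-324,-150,0],
  [-366,-170,0],
  [-408,-190,0],
], spin=[-0.1,-0.22,-0.35,-0.48,-0.61,-0.74,-0.87,-1.0,-1.1,-1.192], fingers=[0,0,0,0,0,0,0,0,0,0])

```text
time_s: 11.75
eef_pos: [0.6039, -0.0928, 0.3136]
eef_rot: [0.674, -0.546, 0.438, 0.236]
wrist_force: [0.3, 0.2, 1.1]
opening: 0.002
```

```bash
python3 s.py
```

```text
11.75 [-0.3625 -0.1736  1.8753  0.0374  0.8827 -1.6037] [ 0.6039 -0.0928  0.3136] axis [ 0.505 -0.161 -0.848] tilt 31.99
u [-0.848 -0.529  0.02 ] x [ 0.505 -0.161 -0.848] y [-0.796  0.292 -0.529] z [0.333 0.943 0.02 ]
```

step_arm([
  [-20,-10,-25],
  [-40,-20,-60],
  [-59,-28,-100],
  [-59,-28,-140],
  [-59,-28,-140],
], spin=[0,0,0,0,0], fingers=[0,0,0,0,0])

```text
time_s: 12.25
eef_pos: [0.5425, -0.1192, 0.1669]
eef_rot: [0.672, -0.544, 0.441, 0.241]
wrist_force: [-1.0, 0.5, -0.7]
opening: 0.004
```

```bash
cat > look.py <<'E'
from h import *
import sys
k=sys.argv[1]
o,_=grab('side','side%s.png'%k); grab('wrist','wrist%s.png'%k)
q=o['eef_rot']; Rm=R.from_quat([q[1],q[2],q[3],q[0]]).as_matrix()
im=cv2.imread('pics/side%s.png'%k); x0,y0,x1,y1=310,120,470,240; sc=5
im=cv2.resize(im[y0:y1,x0:x1],None,fx=sc,fy=sc,interpolation=3)
for x in (11,-2,-15):
  for y in(-11,11):
    P=np.array([[x,y,-14],[x,y,14]])/1000
    u=(proj('side',P@Rm.T+o['eef_pos'])-[x0,y0]+.5)*sc
    cv2.line(im,tuple(int(v) for v in u[0]),tuple(int(v) for v in u[1]),(0,255,255) if y<0 else (255,0,255),1)
cv2.imwrite('pics/l%s.png'%k,im)
E
python3 look.py 2; python3 s.py
```

```text
12.35 [-0.4869 -0.1426  2.1468  0.1702  0.5959 -1.8317] [ 0.5468 -0.1208  0.1735] axis [ 0.503 -0.159 -0.85 ] tilt 31.84
u [-0.85  -0.527  0.018] x [ 0.503 -0.159 -0.85 ] y [-0.799  0.289 -0.527] z [0.329 0.944 0.018]
```

View pics/l2.png

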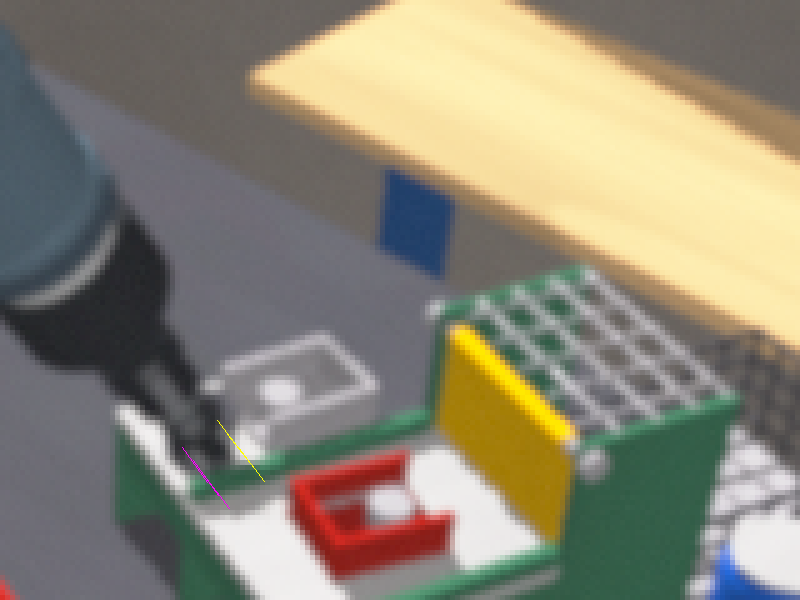

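View pics/wrist2.png

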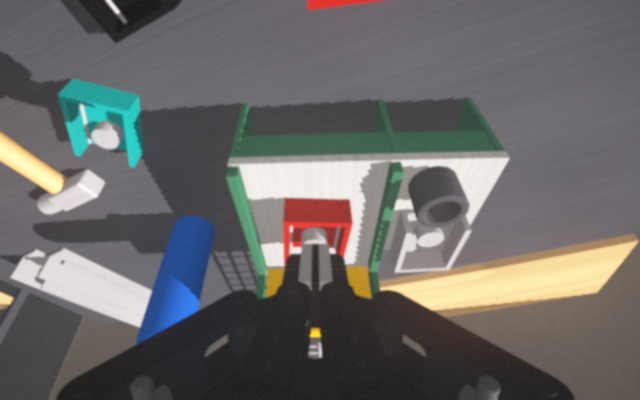

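```bash
python3 - <<'E'
from h import *
o=ctrl.get_obs(); q=o['eef_rot']; Rm=R.from_quat([q[1],q[2],q[3],q[0]]).as_matrix()
for x in (11,-2,-15,-28):
  P=np.array([[x,-11,0],[x,11,0]])/1000
  print(x,(5*(proj('side',P@Rm.T+o['eef_pos'])-[310,120])).round(0).tolist(), proj('wrist',P@Rm.T+o['eef_pos'],o).round(0).tolist())
E
python3 -c "
import cv2
a=cv2.imread('pics/side2.png')[180:230,320:400]; cv2.imwrite('pics/m2.png',cv2.resize(a,None,fx=10,fy=10,interpolation=3))
a=cv2.imread('pics/wrist2.png')[180:320,220:420]; cv2.imwrite('pics/n2.png',cv2.resize(a,None,fx=4,fy=4,interpolation=3))"
```

```text
11 [[258.0, 449.0], [223.0, 477.0]] [[314.0, 258.0], [314.0, 224.0]]
-2 [[247.0, 436.0], [212.0, 463.0]] [[314.0, 270.0], [314.0, 233.0]]
-15 [[237.0, 423.0], [201.0, 450.0]] [[314.0, 283.0], [314.0, 243.0]]
-28 [[226.0, 409.0], [190.0, 437.0]] [[314.0, 298.0], [314.0, 256.0]]
```

View pics/m2.png

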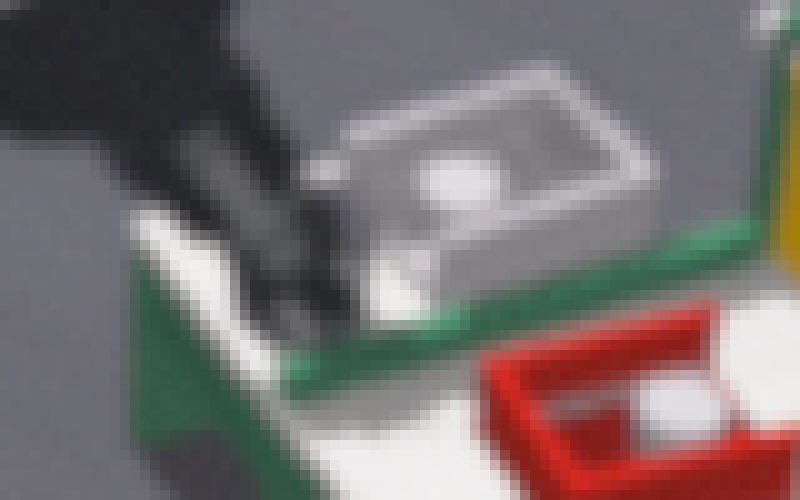

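View pics/n2.png

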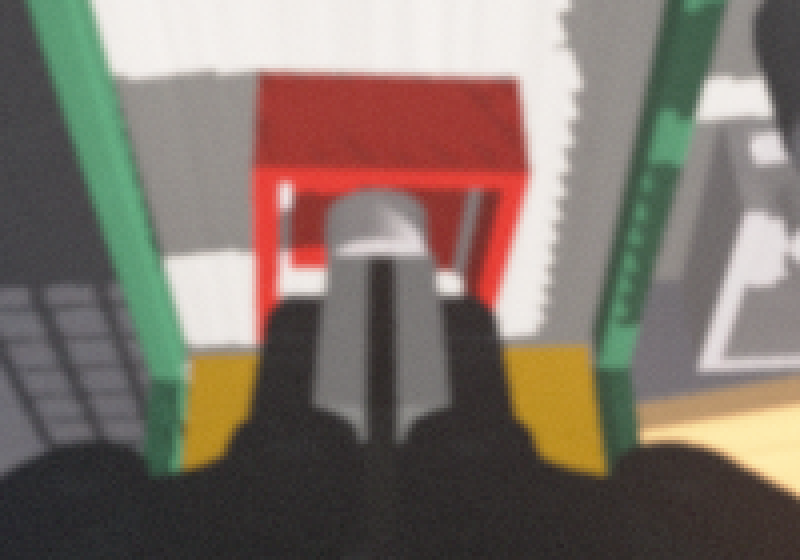

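step_arm([
  [15,-5,-10],
  [29,-9,-40],
  [29,-9,-70],
  [29,-9,-70],
], spin=[0,0,0,0], fingers=[0,0,0,0])

```text
time_s: 12.75
eef_pos: [0.5751, -0.1287, 0.1011]
eef_rot: [0.672, -0.546, 0.439, 0.24]
wrist_force: [-0.8, 0.4, -0.5]
opening: 0.001
```

```bash
python3 look.py 3; python3 s.py
python3 -c "
import cv2
a=cv2.imread('pics/side3.png')[185:245,330:410]; cv2.imwrite('pics/m3.png',cv2.resize(a,None,fx=10,fy=10,interpolation=3))
a=cv2.imread('pics/wrist3.png')[180:320,220:420]; cv2.imwrite('pics/n3.png',cv2.resize(a,None,fx=4,fy=4,interpolation=3))"
```

```text
12.85 [-0.4719  0.0673  2.1172  0.2192  0.4154 -1.8806] [ 0.5767 -0.1296  0.1046] axis [ 0.504 -0.159 -0.849] tilt 31.9
u [-0.849 -0.528  0.018] x [ 0.504 -0.159 -0.849] y [-0.799  0.287 -0.528] z [0.327 0.945 0.018]
```

View pics/m3.png

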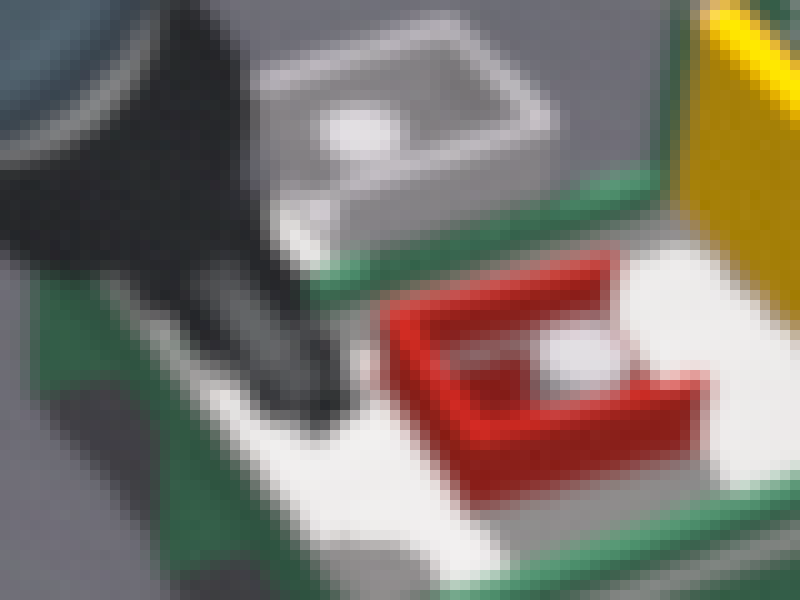

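View pics/n3.png

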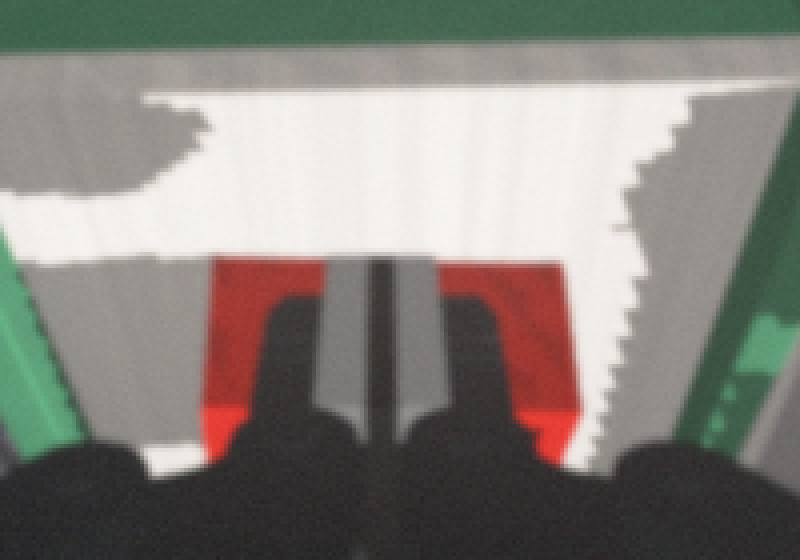

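```bash
python3 - <<'E'
from h import *
o=ctrl.get_obs(); q=o['eef_rot']; Rm=R.from_quat([q[1],q[2],q[3],q[0]]).as_matrix(); ch=np.load('ch.npy')
for x in (11,-2,-8,-15,-22):
  P=np.array([[x,-11,-8],[x,11,-8],[x,-11,8],[x,11,8]])/1000
  W=P@Rm.T+o['eef_pos']
  print(x,(10*(proj('side',W)-[330,185])).round(0).tolist(), W[:,2].round(4))
a=np.array([np.cos(ch[2]),np.sin(ch[2])]); d=o['eef_pos'][:2]-ch[:2]; print('TCP chute',d@a*1000, (d@[-a[1],a[0]])*1000)
E
```

```text
11 [[415.0, 435.0], [349.0, 487.0], [385.0, 397.0], [320.0, 448.0]] [0.1009 0.0893 0.1012 0.0896]
-2 [[396.0, 411.0], [329.0, 463.0], [366.0, 373.0], [300.0, 424.0]] [0.112  0.1004 0.1123 0.1006]
-8 [[387.0, 400.0], [320.0, 453.0], [357.0, 362.0], [291.0, 413.0]] [0.1171 0.1055 0.1174 0.1057]
-15 [[376.0, 387.0], [309.0, 440.0], [346.0, 349.0], [280.0, 401.0]] [0.123  0.1114 0.1233 0.1117]
-22 [[366.0, 374.0], [298.0, 427.0], [336.0, 335.0], [269.0, 388.0]] [0.129  0.1173 0.1292 0.1176]
TCP chute -138.5533295696852 -0.22406384091968462
```

```bash
python3 - <<'E'
from h import *
o=ctrl.get_obs(); q=o['eef_rot']; Rm=R.from_quat([q[1],q[2],q[3],q[0]]).as_matrix()
im=cv2.imread('pics/side3.png'); x0,y0,x1,y1=290,130,430,240; sc=5.5
im=cv2.resize(im[y0:y1,x0:x1],None,fx=sc,fy=sc,interpolation=3)
for x,c in((-15,(0,255,0)),(-62,(0,255,255)),(-88,(255,0,255))):
    h,w=(11,14) if x==-15 else (38,42)
    P=np.array([[x,-h,-w],[x,h,-w],[x,h,w],[x,-h,w]])/1000
    u=((proj('side',P@Rm.T+o['eef_pos'])-[x0,y0]+.5)*sc).round().astype(int)
    cv2.polylines(im,[u.reshape(-1,1,2)],True,c,1)
cv2.imwrite('pics/body3.png',im)
E
```

```text
(no output)
```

View pics/body3.png

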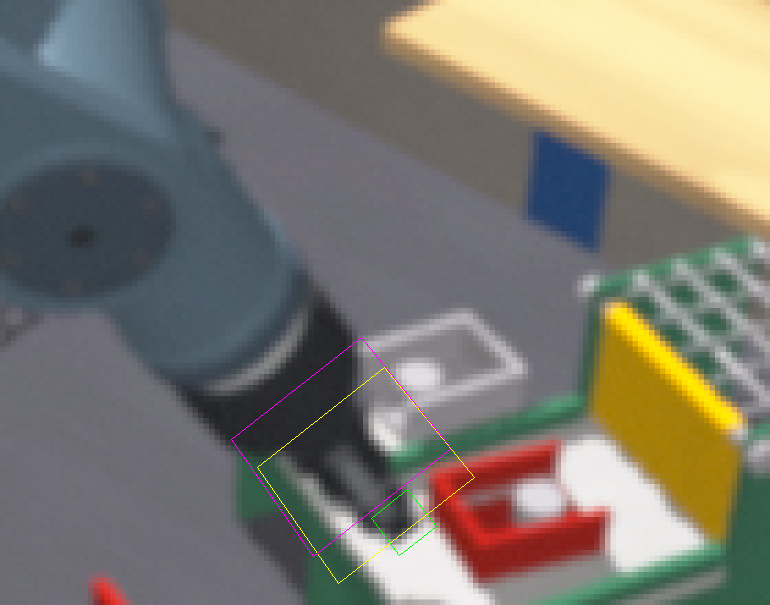

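step_arm([
  [0,-1,-10],
  [-1,-2,-21],
  [-1,-2,-21],
], spin=[0,0,0], fingers=[0,0,0])

```text
time_s: 13.15
eef_pos: [0.5734, -0.1309, 0.0804]
eef_rot: [0.672, -0.547, 0.438, 0.24]
wrist_force: [-0.3, 0.3, 0.8]
opening: 0.003
```

step_arm([
  [10,-3,0],
  [19,-6,0],
  [29,-9,0],
  [38,-12,0],
  [48,-15,0],
  [57,-18,0],
  [67,-21,0],
  [76,-25,0],
  [76,-25,0],
], spin=[0,0,0,0,0,0,0,0,0], fingers=[0,0,0,0,0,0,0,0,0])

```text
time_s: 14.05
eef_pos: [0.6517, -0.157, 0.0818]
eef_rot: [0.672, -0.548, 0.438, 0.238]
wrist_force: [0.1, -0.2, 0.7]
opening: -0.003
```

```bash
cat > look2.py <<'E'
from h import *
import sys
k=sys.argv[1]; o=ctrl.get_obs()
a=eyes.camera('side')[:,:,::-1]; b=eyes.camera('wrist')[:,:,::-1]
cv2.imwrite('pics/p%s.png'%k,np.vstack([cv2.resize(a[140:260,310:500],(760,480),interpolation=3)]))
cv2.imwrite('pics/q%s.png'%k,b)
ch=np.load('ch.npy'); q=o['eef_rot']; Rm=R.from_quat([q[1],q[2],q[3],q[0]]).as_matrix()
a=np.array([np.cos(ch[2]),np.sin(ch[2])])
for n,p in(('TCP',[0,0,0]),('front',[-.015,-.011,0]),('back',[-.015,.011,0])):
    w=Rm@p+o['eef_pos']; d=w[:2]-ch[:2]; print(n,round(d@a*1000,1),round((d@[-a[1],a[0]])*1000,1),round(w[2]*1000-85,1))
E
python3 look2.py 1; python3 s.py
```

```text
TCP -58.8 -3.3 -3.2
front -57.4 -3.7 15.3
back -76.1 -3.1 3.7
14.15 [-0.4515  0.2732  1.9323  0.2012  0.3935 -1.8485] [ 0.6505 -0.1564  0.0812] axis [ 0.502 -0.158 -0.85 ] tilt 31.77
u [-0.85  -0.526  0.017] x [ 0.502 -0.158 -0.85 ] y [-0.8    0.287 -0.526] z [0.327 0.945 0.017]
```

View pics/p1.png

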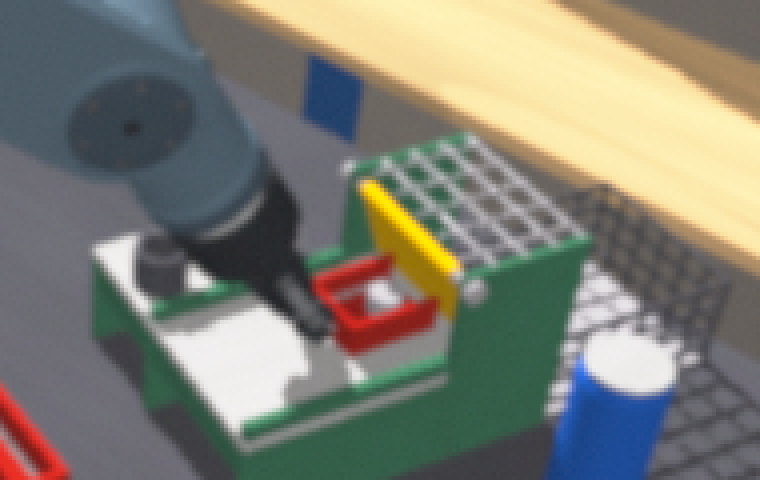

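View pics/q1.png

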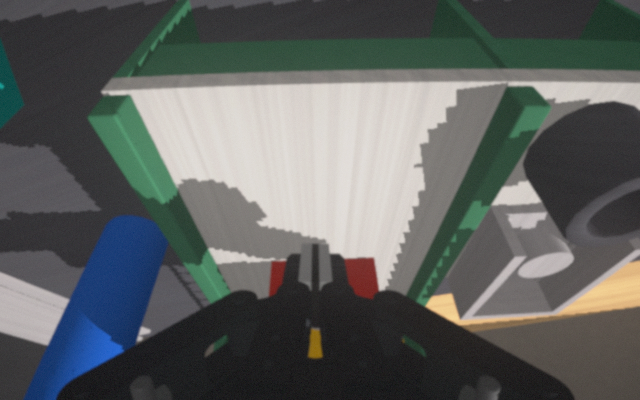

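step_arm([
  [10,-3,0],
  [19,-6,0],
  [29,-9,0],
  [38,-12,0],
  [48,-15,0],
  [48,-15,0],
], spin=[0,0,0,0,0,0], fingers=[0,0,0,0,0,0])

```text
time_s: 14.75
eef_pos: [0.7002, -0.1722, 0.0823]
eef_rot: [0.672, -0.548, 0.437, 0.238]
wrist_force: [-0.2, -0.7, 1.2]
opening: 0.0
```

```bash
python3 look2.py 2; python3 s.py
```

```text
TCP -8.0 -2.9 -2.7
front -6.6 -3.2 15.9
back -25.3 -2.6 4.3
14.85 [-0.4374  0.3658  1.804   0.1689  0.4252 -1.8044] [ 0.699  -0.1716  0.0819] axis [ 0.503 -0.159 -0.849] tilt 31.85
u [-0.849 -0.527  0.017] x [ 0.503 -0.159 -0.849] y [-0.8    0.287 -0.527] z [0.327 0.945 0.017]
```

View pics/p2.png

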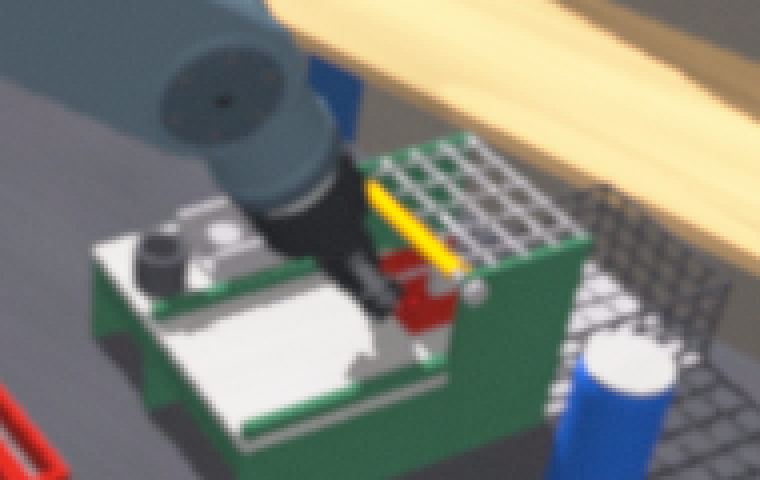

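View pics/q2.png

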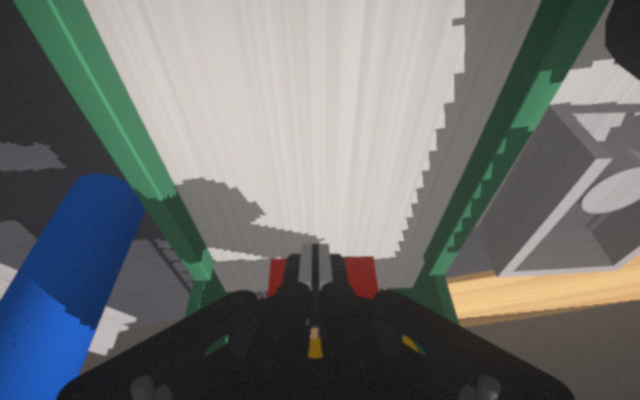

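step_arm([
  [5,-1.5,0],
  [9.5,-3,0],
  [9.5,-3,0],
], spin=[0,0,0], fingers=[0,0,0])

```text
time_s: 15.15
eef_pos: [0.7083, -0.1744, 0.0818]
eef_rot: [0.672, -0.547, 0.438, 0.239]
wrist_force: [-1.0, 1.0, 1.3]
opening: -0.001
```

```bash
python3 look2.py 3; python3 s.py|head -1
```

```text
TCP 0.4 -2.5 -3.2
front 1.8 -2.9 15.3
back -16.9 -2.3 3.7
15.25 [-0.435   0.3837  1.779   0.1631  0.4326 -1.7967] [ 0.708  -0.1744  0.0816] axis [ 0.503 -0.159 -0.85 ] tilt 31.8
```

View pics/p3.png

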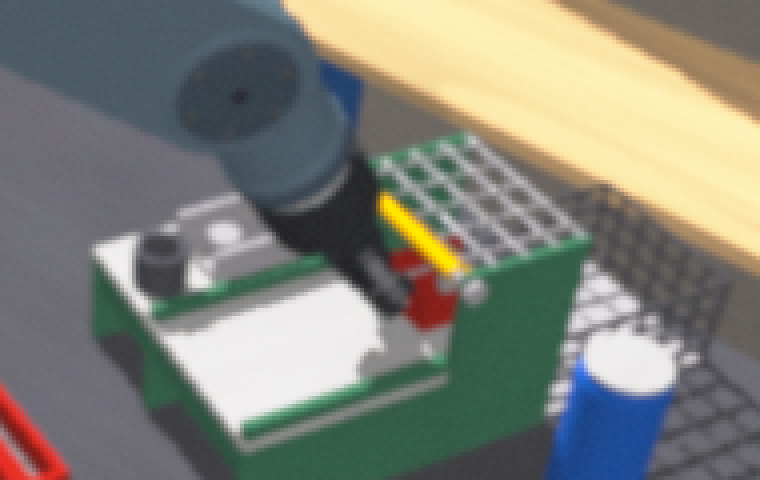

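step_arm([
  [3,-1,0],
  [6,-2,0],
  [9,-3,0],
  [9,-3,0],
  [9,-3,0],
], spin=[0,0,0,0,0], fingers=[0,0,0,0,0])

```text
time_s: 15.75
eef_pos: [0.7167, -0.1773, 0.0812]
eef_rot: [0.672, -0.547, 0.438, 0.239]
wrist_force: [-0.5, -0.2, -0.5]
opening: 0.002
```

```bash
python3 look2.py 4; python3 s.py|head -1
```

```text
TCP 9.3 -2.7 -3.8
front 10.8 -3.0 14.8
back -7.9 -2.4 3.2
15.85 [-0.4331  0.401   1.7549  0.1581  0.4404 -1.79  ] [ 0.7165 -0.1772  0.0811] axis [ 0.502 -0.158 -0.851] tilt 31.73
```

View pics/p4.png

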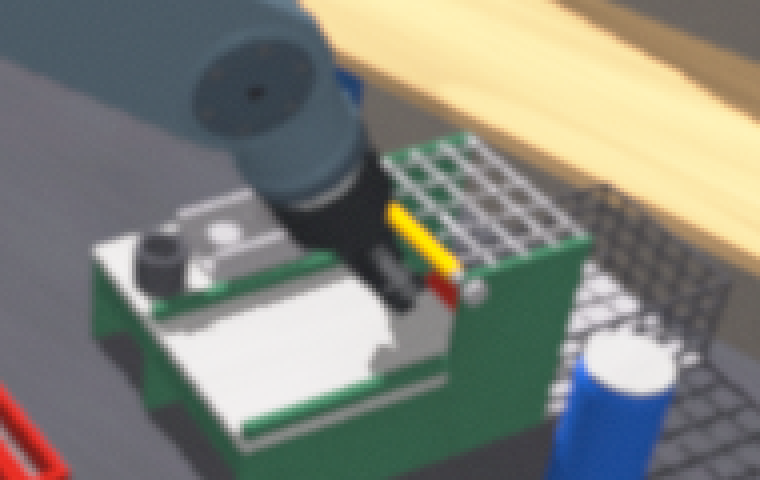

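View pics/q4.png

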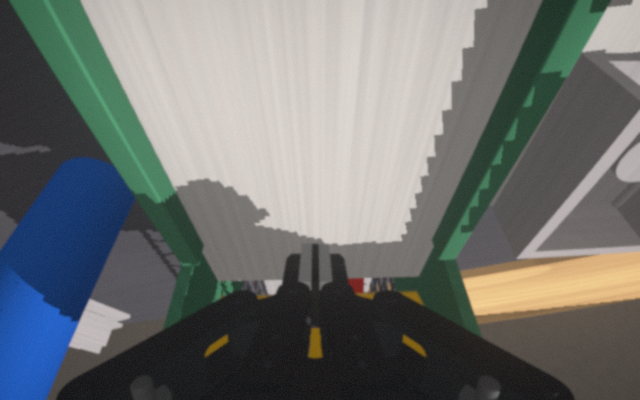

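step_arm([
  [0,0,0],
  [0,0,0],
  [0,0,0],
  [0,0,0],
], spin=[0,0,0,0], fingers=[0,0,0,0])

```text
time_s: 16.25
eef_pos: [0.7166, -0.1772, 0.0813]
eef_rot: [0.672, -0.547, 0.438, 0.239]
wrist_force: [-0.2, 0.4, -0.6]
opening: 0.003
```

```bash
cat > sc.py <<'E'
from h import *
import sys
a=eyes.camera('scene')[:,:,::-1]; cv2.imwrite('pics/sc%s.png'%sys.argv[1],cv2.resize(a[150:310,170:360],(760,600)[:1]+(640*0+590,),interpolation=3))
E
python3 look2.py 5; python3 sc.py 5
```

```text
TCP 9.1 -2.6 -3.7
front 10.6 -3.0 14.8
back -8.1 -2.4 3.3
```

View pics/p5.png

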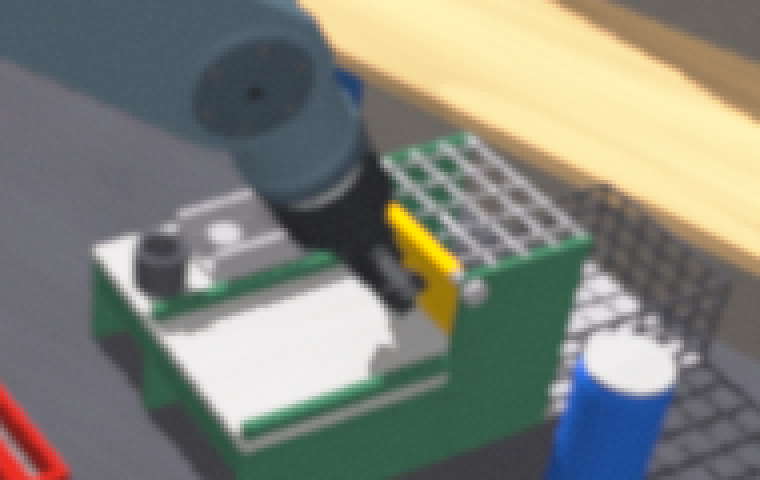

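View pics/sc5.png

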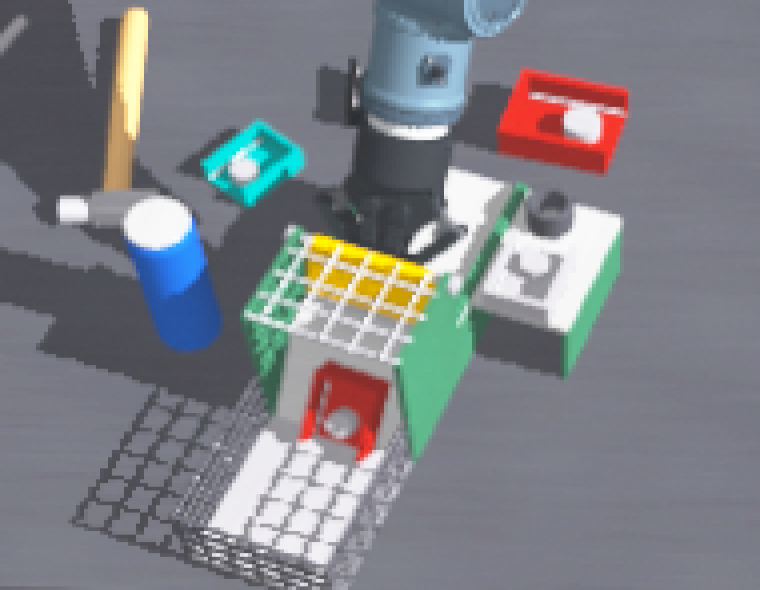

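The bracket slid down and leans at the ramp's foot with its nose in the basket, sc5 (345,410). Next I draw the fingers straight back out.

step_arm([
  [-10,3,0],
  [-29,9,0],
  [-48,15,0],
  [-67,21,0],
  [-86,27,0],
  [-105,34,10],
  [-114,37,40],
  [-120,38,80],
  [-120,38,120],
  [-120,38,120],
], spin=[0,0,0,0,0,0,0,0,0,0], fingers=[0,0,0,0,0,0,0,0,0,0])

```text
time_s: 17.4
eef_pos: [0.5996, -0.1407, 0.2093]
eef_rot: [0.673, -0.55, 0.435, 0.235]
wrist_force: [-0.2, -0.1, 0.9]
opening: -0.001
```

step_arm([
  [-20,10,30],
  [-40,20,60],
  [-40,20,60],
  [-40,20,60],
], spin=[0,0,0,0], fingers=[0,0,0,0])

```text
time_s: 17.8
eef_pos: [0.5564, -0.119, 0.2618]
eef_rot: [0.672, -0.548, 0.438, 0.239]
wrist_force: [-0.3, -0.3, -0.9]
opening: 0.001
```

```bash
python3 look2.py 6; python3 sc.py 6; python3 s.py|head -1
```

```text
TCP -161.2 3.6 176.8
front -159.7 3.3 195.3
back -178.4 3.9 183.7
17.95 [-0.4713 -0.2371  2.035   0.1213  0.802  -1.764 ] [ 0.556  -0.119   0.2595] axis [ 0.5   -0.157 -0.852] tilt 31.6
```

View pics/p6.png

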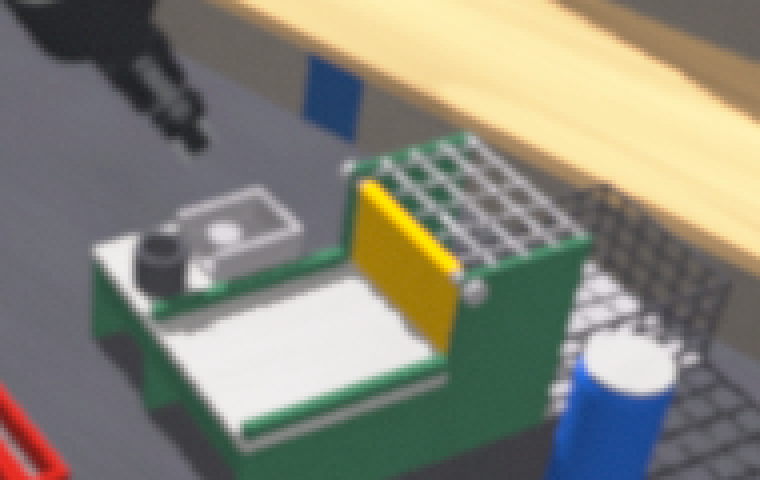

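View pics/sc6.png

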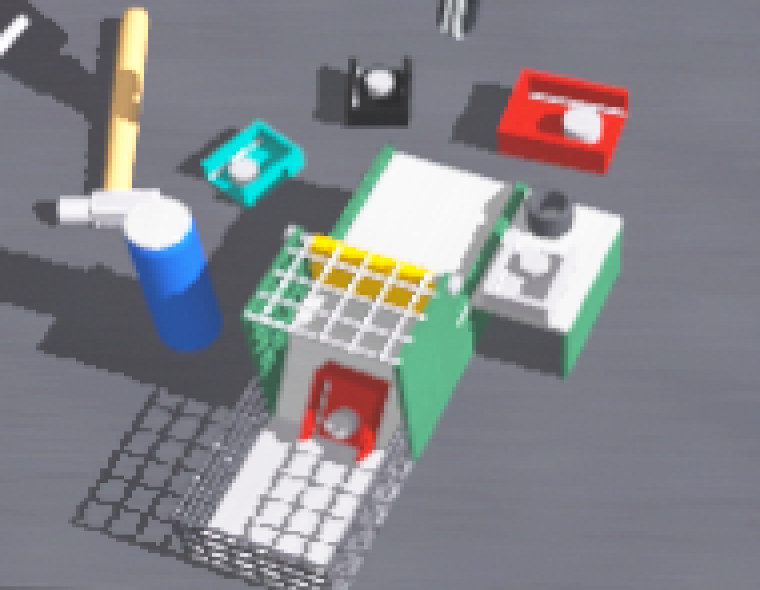

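The flap hangs shut, the apron is empty, and the bracket rests still at the ramp's foot in the basket. The bystanders are where they started and the arm is clear, so I'm handing in.

```bash
python3 -c "
from bench import hand_in; print(hand_in())"
```

```text
the job is handed in; nothing more can be done
None
```

The red bracket was only pushed, never picked up. It went along the apron and in under the flap, dropped off the lip and slid down the ramp. I then drew the fingers straight back out and handed in at about 18 s.

**Leaning the fingers:** the moves only offer shifts and a spin, so I leaned the tool about 32° by asking for points beyond the arm's reach, then spun it in line with the chute. The shut fingers reached about 11 mm past the hinge line.

**Last checks:**
- **Flap and apron:** the flap hangs shut and the apron is empty.
- **Bracket:** it is at rest leaning on the ramp's foot with its nose in the basket, not lying flat.
- **Everything else:** the grey bracket, the collar, the hammer, the spray can and the lookalikes look unmoved. I did not check the brush or the loose basket again in a picture, but the arm never went near them.
- **Wrist force:** the readings stayed under about 2 N. I only got a reading at the end of each move.

**What disagreed:**
- **Joint 3 limit:** while leaning the tool at the reach limit, joint 3 read 0.2977 to 0.299 rad, against a stated lower limit of 0.3. That may be rounding, or it may count as just past the range.
- **Fingertip position:** the cameras put the shut fingertips about 15 mm behind the TCP, not 11 mm ahead as stated. I used the camera figure, and the push worked with it.

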